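Clip the flat drive into its docking cradle

TASK

With one fingertip press the thumb tab of the white docking cradle's spring clip right down and keep it down, and with the other fingertip push the flat blue drive along the cradle, beneath the raised clip, until it is fully home against the stop. Then let the tab come up so that the clip clamps the drive, and draw the hand clear. Only push the drive, never pick it up, and leave the other things in the drawer where they lie.

Things in the scene. Friction and masses are not known exactly. Their poses are not given: they have to be found in the camera images.
- cradle: White plastic docking cradle, fixed to the drawer floor, 136 x 82 mm. Origin: on the drawer floor straight below the stop's face, in mid-width. x points along the push, from the open end past the stop to the clip's tab; z up. Past the stop it is only 5 mm high beneath the tab, but for a port housing at x = 46 to 62, y = 24 to 38, z up to 13 mm.
- stop (a point): Foot of the stop's face in mid-width, on the cradle's deck, 12 mm above the drawer floor; axes as the cradle's. The deck is flat and level, x = -74 to 0 from here, between two side guides 66 mm apart and 7 mm higher than the deck. The stop is a wall 8 mm high, 5 mm thick; past it two ears (x = 1 to 12, y = 18 to 23 either side, 22 mm above the deck) carry the clip's pin.
- clip (a joint): Angle (rad) of the bright steel spring clip on its pin; the pin lies across at x = 6 mm, 17 mm above the deck. 0 = at rest, empty. It grows as the tab is pressed down, to a limit of 0.60. The nose clears the drive from about 0.34 on; resting on the drive it reads about 0.31. A spring closes it (0.06 N m at rest, 0.15 N m at 0.55, so 4 to 8 N on the tab); let go, it snaps back.
- tab (a point): Middle of the upper face of the clip's thumb tab (49 mm long, 28 mm wide). At rest the tab slopes up, away from the stop, at 0.55 rad, from about 8 to 34 mm above the deck. Pressed to joint value 0.55 it lies level, its face 3 mm above the deck and from 12 to 61 mm past the stop: a fingertip can then slide along it at one height.
- nose (a point): Foot of the clip's nose (28 mm wide), a strip that reaches back over the deck, 7 mm from the stop at rest and 11 mm when raised. At rest it hangs 5 to 6 mm above the deck, too low for the drive; with the tab level it stands nearly 14 mm above the deck.
- flat_drive: Flat blue metal solid-state drive, 36 mm (x, along the push) x 62 mm (y) x 10 mm high, about 50 g, lying on the cradle's deck short of the clip. Origin: centre of its underside; its axes run nearly as the cradle's. Fully home, its front edge touches the stop, its origin at x = -18 mm, y about 0 in the cradle's frame.
- drawer: Open beige steel drawer with a tan linoleum floor (inside 320 x 400 mm) in a low steel unit. Origin: under the middle of the drawer, at table height; x away from the robot. The drawer floor is at z = 10 mm, its walls reach 55 mm, its front 78 mm; the unit behind (x over 170 mm) is 86 mm high, with notebooks on it to 110 mm.
- capsule: Bystander: aluminium capsule with bayonet lid, standing, 30 mm wide, 46 mm high; origin under its centre.
- carbon_stick: Bystander: black carbon-weave stick, 59 x 18 x 8 mm, lying; origin on its underside, near its middle.
- nano_drive: Bystander: tiny silver nano drive, 22 x 16 x 7 mm, lying; origin on its underside, near its middle.
- maple_drive: Bystander: maple drive with a cork cap, 60 x 20 x 12 mm, lying; origin on its underside, near its middle.

How it is judged:
By the outcome, as a careful person would: the job done as asked, in the order asked, and still so for the second after the job is handed in, with the robot touching nothing.
It also fails if it takes over 35 s, if anything falls off the work surface, if the arm or the gripper's body presses on something with over 40 N, if the wrist force passes 120 N, or if a joint passes its speed limit or range.

ROBOT

A 6-joint arm with a two-finger parallel gripper is mounted at the origin on the work surface. World frame = base frame: x ahead of the robot, y to its left, z up, the work surface at z = 0. Lengths are in m, angles in rad, forces in N, time in s.
With the tool pointing down it reaches from about 0.225 to 0.875 m from the base axis. Payload 3.4 kg.
Tool frame: the origin (TCP) lies at the very end of the fingers, on their centre line; the grasp point (between the pads) lies 19 mm behind it (manip.pinch_z is the distance from the TCP to the grasp point, in m); z points along the fingers, y is the line along which they close (so a half turn about z gives the same grasp; the last joint's range is limited). The gripper opens to 85 mm and grips with 20 to 120 N. Pads are 22 mm wide; open, the fingers measure 114 mm over their backs; the gripper's body (76 mm by 85 mm) begins 54 mm behind the grasp point. The pads swing forward as they close: fully open they stand 13 mm farther back than shut.
Start: joints at [-1.352, 0.276, 1.505, -0, 1.361, -0.121], TCP at [0.192, -0.542, 0.231] pointing down, gripper open.
Joint ranges: [-2.89, 2.89], [-0.75, 2.08], [0.22, 2.7], [-1.18, 4.32], [0.11, 2.71], [-2.7, 2.7]. Speed limits (rad/s): [2.57, 2.57, 3.14, 3.14, 3.14, 3.14].

INTERFACE

Orientations are given as a unit quaternion [w, x, y, z].
In Python, from rig import manip gives the robot as it stands. The module is installed in compiled form; this text tells all that it offers.
- The arm moves only by the shell command python3 -m jog 'ROWS' [FORCE]. ROWS is JSON, a list of rows, each an object of numbers: "dx", "dy", "dz": the shift along the tool's x, y, z each as a share of 25 cm, from -1 to 1; "ax", "ay", "az": the turn, a rotation vector about the tool's x, y, z each as a share of 90 degrees, from -1 to 1; "grip": the opening, from -1 (shut) to 1 (fully open), so that 0 is half open. A call has 1 to 5 rows; each row is the pose to reach, as a shift and turn from the pose commanded when the call began, along the tool's axes at that moment; what a row does not reach only later rows make up. A row lasts 1/12 s, in which the tool goes at most 41.7 mm and 7.16 degrees, less where a joint would pass 70% of its speed; a pose out of reach is approached as far as the arm can. A call with a number of a shift or a turn outside -1 to 1 is refused whole. A call with a gripper value outside its range is refused whole. The fingers move at their own pace and stop on an object; FORCE is the grip in N (left out, the last holds). Time passes only in rows, so rows that repeat a pose let the fingers close. It gives the time, the measured TCP pose, the force, the opening and the grip force at its end, in the units of the state.
- manip.get_state(): the state, without advancing time (a new reading comes with each control period).
- manip.get_image(name): name is "scene" or "top" or "wrist"; returns a dict with "img" (400x640x3 uint8, red, green, blue), "mtx" (3x3 intrinsics, pixels), "k1" (the pictures are not rectified: a ray, as slopes to the right and down, at radius r is drawn at 1 + k1 r^2 times it, then the intrinsics apply), "world_to_cam" (4x4, takes a point from world to camera coordinates); the wrist camera has in their place "T_tool_cam" (4x4, takes a point from camera to tool coordinates, whose origin is the TCP and whose axes are the flange's). Camera axes: x right, y down, z forward; pixel columns grow to the right and rows downward; lengths in m; the calibration is good to about 2 mm. A picture is of the moment at which its call begins: read the wrist's pose just before it. There is no depth.
- manip.sign_off(): hands the job in; it is judged then, once.
The state is a dict: "clock": time; "qpos": joint angles; "qd": joint speeds; "effort": joint torques, N m; "position": TCP position; "ee_rot": TCP orientation; "contact_force": force on the tool from outside, world axes, zero at the start; "moment": the same for the moment, N m; "width": finger opening in m; "gripper_force": force on a finger pad.
Only numpy, scipy, OpenCV 4.12 (cv2) and the standard library are available. Lean on these libraries where they do the work, as an engineer would, in place of code of your own. Each camera call takes 0.05 s, during which the arm holds its last target. There are 200 camera calls.

## Working session

There is one attempt and no reset: what is moved stays moved. The work goes in short steps, Python scripts to look and compute and a shell command to move; the robot and the scene stay as the last step left them, time stands still between calls to the robot, and variables do not carry over. Pictures are saved under pics/ and viewed, at most 13 in all, crops included, and the job is handed in when it is done.

```bash
mkdir -p pics; cat > h.py <<'E'
import numpy as np, cv2
from rig import manip
def ray(im,uv,T=None):
    m=im["mtx"];d=np.array([(uv[0]-m[0,2])/m[0,0],(uv[1]-m[1,2])/m[1,1]]);u=d.copy()
    for _ in range(30): u=d/(1+im["k1"]*(u@u))
    C=np.linalg.inv(im["world_to_cam"]) if T is None else T
    return C[:3,3],C[:3,:3]@np.array([u[0],u[1],1])
def onz(im,uv,z,T=None):
    o,d=ray(im,uv,T); return o+d*(z-o[2])/d[2]
def proj(im,p,T=None):
    W=im["world_to_cam"] if T is None else np.linalg.inv(T)
    c=W[:3,:3]@np.array(p)+W[:3,3];u=c[:2]/c[2];u=u*(1+im["k1"]*(u@u));m=im["mtx"]
    return np.array([m[0,0]*u[0]+m[0,2],m[1,1]*u[1]+m[1,2]])
def save(im,n): cv2.imwrite("pics/"+n,im["img"][:,:,::-1])
E
python3 - <<'E'
from h import *
import pickle
ims={n:manip.get_image(n) for n in("top","scene")}
pickle.dump(ims,open("i0.pkl","wb"))
for n in ims: save(ims[n],n+"0.png")
s=manip.get_state();print(s)
E
```

```text
{'clock': 0.1, 'qpos': array([-1.35200562e+00,  2.76535967e-01,  1.50600916e+00, -5.24985682e-05,
        1.36068843e+00, -1.20973987e-01]), 'qd': array([-6.51541948e-06, -2.42424758e-03, -2.86380570e-03, -6.17844532e-04,
        1.05322597e-03, -4.70338090e-05]), 'effort': array([ 1.33155841e-03, -4.17698514e+01, -2.46405494e+01, -1.69292643e-04,
        5.82688081e-03,  9.13503641e-06]), 'position': array([ 0.19151616, -0.54167069,  0.23052276]), 'ee_rot': array([-8.18215919e-04,  9.85603403e-01,  1.69071752e-01, -6.57477877e-05]), 'contact_force': array([-0.18062784, -0.28558945,  0.81546202]), 'moment': array([ 0.04575007,  0.00204025, -0.02804646]), 'gripper_force': 0.0, 'width': 0.0856493134009257}
```

View pics/top0.png

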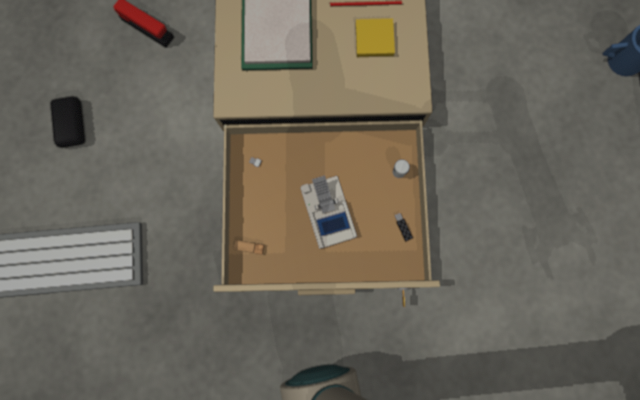

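View pics/scene0.png

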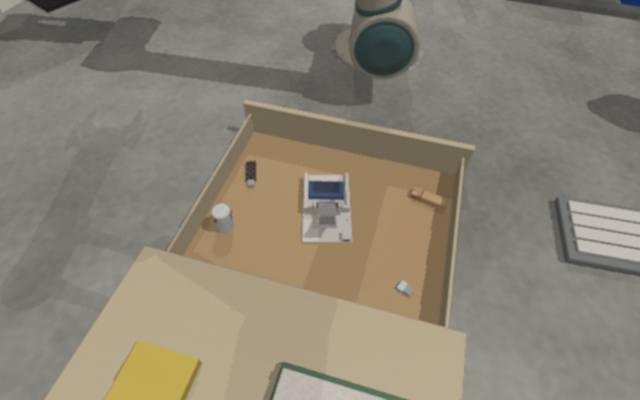

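The top view shows the cradle around (329,212), the drive at (333,225) and the tab at (322,188). I'll work out rough world poses, then look from near.

```bash
python3 - <<'E'
from h import *
import pickle
ims=pickle.load(open("i0.pkl","rb"))
for n in("top","scene"):
    im=ims[n];hsv=cv2.cvtColor(im["img"],cv2.COLOR_RGB2HSV)
    roi=np.zeros(hsv.shape[:2],np.uint8);
    if n=="top": roi[165:260,290:370]=255
    else: roi[165:250,290:365]=255
    b=cv2.inRange(hsv,(105,90,30),(130,255,255))&roi
    w=cv2.inRange(hsv,(0,0,100),(179,50,255))&roi
    for nm,m,z in(("blue",b,.032),("white",w|b,.022)):
        c=max(cv2.findContours(m,0,2)[0],key=cv2.contourArea)
        r=cv2.minAreaRect(c);print(n,nm,r)
        for p in cv2.boxPoints(r): print(onz(im,p,z).round(4))
    print(np.linalg.inv(im["world_to_cam"])[:3,3])
s=manip.get_image("wrist");print(s["T_tool_cam"].round(3),s["mtx"],s["k1"])
E
```

```text
top blue ((332.7292785644531, 223.57960510253906), (15.632012367248535, 28.837398529052734), 73.61045837402344)
[0.5103 0.0568 0.032 ]
[5.276e-01 5.000e-04 3.200e-02]
[ 0.4969 -0.0086  0.032 ]
[0.4797 0.0474 0.032 ]
top white ((327.72137451171875, 209.83865356445312), (68.480712890625, 39.58972930908203), 72.34988403320312)
[0.5892 0.0962 0.022 ]
[0.6157 0.0175 0.022 ]
[ 0.4788 -0.0258  0.022 ]
[0.4535 0.0511 0.022 ]
[0.37758589 0.03381281 0.97771908]
scene blue ((325.6264953613281, 189.70420837402344), (33.148258209228516, 14.491952896118164), 1.9091525077819824)
[0.5287 0.0029 0.032 ]
[ 0.4978 -0.0068  0.032 ]
[0.4818 0.049  0.032 ]
[0.5131 0.0571 0.032 ]
scene white ((326.4999694824219, 206.99996948242188), (48.99999237060547, 69.99998474121094), -0.0)
[0.6121 0.02   0.022 ]
[ 0.4717 -0.03    0.022 ]
[0.4433 0.0547 0.022 ]
[0.5876 0.0942 0.022 ]
[0.92310892 0.1458054  0.56390659]
[[-0.001 -0.954 -0.299  0.077]
 [ 1.    -0.001  0.     0.001]
 [-0.    -0.299  0.954 -0.143]
 [ 0.     0.     0.     1.   ]] [[294.83902703   0.         316.19581515]
 [  0.         294.83902703 196.96213767]
 [  0.           0.           1.        ]] -0.0413066077665195
```

```bash
cat > go.py <<'E'
# usage: go.py x y z yaw(tool x)  -> remaining shift/turn in shares
import sys
from h import *
from scipy.spatial.transform import Rotation as R
x,y,z,a=map(float,sys.argv[1:5]);s=manip.get_state()
r=R.from_quat(s["ee_rot"],scalar_first=True)
t=R.from_matrix(np.array([[np.cos(a),np.sin(a),0],[np.sin(a),-np.cos(a),0],[0,0,-1]]))
d=r.inv().apply(np.array([x,y,z])-s["position"])/.25;w=(r.inv()*t).as_rotvec()/(np.pi/2)
print("d",d.round(3),"a",w.round(3),"pos",s["position"].round(4),"F",s["contact_force"].round(1),"w",round(s["width"],4),"t",s["clock"])
E
python3 -m jog '[{"dx":0.51,"dy":-0.424,"az":-0.245},{"dx":0.51,"dy":-0.424,"az":-0.245},{"dx":0.51,"dy":-0.424,"az":-0.245},{"dx":0.51,"dy":-0.424,"az":-0.245},{"dx":0.51,"dy":-0.424,"az":-0.245}]'; python3 go.py 0.53 0.01 0.23 1.88
```

```text
d [ 2.012 -1.63   0.005] a [-0.001 -0.001 -0.981] pos [ 0.1915 -0.5418  0.2307] F [ 0.2  0.1 -0.3] w 0.0854 t 0.15schema error: expected keys dx, dy, dz, ax, ay, az, grip
```

All keys are needed.

```bash
python3 -m jog '[{"dx":0.5,"dy":-0.42,"dz":0,"ax":0,"ay":0,"az":-0.24,"grip":0.83},{"dx":0.5,"dy":-0.42,"dz":0,"ax":0,"ay":0,"az":-0.24,"grip":0.83},{"dx":0.5,"dy":-0.42,"dz":0,"ax":0,"ay":0,"az":-0.24,"grip":0.83},{"dx":0.5,"dy":-0.42,"dz":0,"ax":0,"ay":0,"az":-0.24,"grip":0.83},{"dx":0.5,"dy":-0.42,"dz":0,"ax":0,"ay":0,"az":-0.24,"grip":0.83}]' 20; python3 go.py 0.53 0.01 0.23 1.88
```

```text
clock: 0.57
position: [0.2766, -0.3947, 0.2311]
ee_rot: [-0.002, 0.936, 0.353, 0.002]
contact_force: [0.3, 0.0, -0.3]
width: 0.078
gripper_force: 0.0
d [ 1.83  -0.546  0.015] a [-0.    -0.004 -0.738] pos [ 0.2766 -0.3947  0.2311] F [ 0.3  0.  -0.3] w 0.078 t 0.5667
```

```bash
python3 -m jog '[{"dx":0.65,"dy":-0.2,"dz":0,"ax":0,"ay":0,"az":-0.26,"grip":0.83},{"dx":0.65,"dy":-0.2,"dz":0,"ax":0,"ay":0,"az":-0.26,"grip":0.83},{"dx":0.65,"dy":-0.2,"dz":0,"ax":0,"ay":0,"az":-0.26,"grip":0.83},{"dx":0.65,"dy":-0.2,"dz":0,"ax":0,"ay":0,"az":-0.26,"grip":0.83},{"dx":0.65,"dy":-0.2,"dz":0,"ax":0,"ay":0,"az":-0.26,"grip":0.83}]' 20; python3 go.py 0.53 0.01 0.23 1.88
```

```text
clock: 0.98
position: [0.3664, -0.2513, 0.2312]
ee_rot: [-0.001, 0.844, 0.536, 0.002]
contact_force: [-0.4, -0.9, -0.5]
width: 0.078
gripper_force: 0.0
d [1.224 0.148 0.011] a [ 0.001 -0.003 -0.476] pos [ 0.3664 -0.2513  0.2312] F [-0.4 -0.9 -0.5] w 0.078 t 0.9833
```

```bash
python3 -m jog '[{"dx":0.62,"dy":0.19,"dz":0,"ax":0,"ay":0,"az":-0.24,"grip":0.83},{"dx":0.62,"dy":0.19,"dz":0,"ax":0,"ay":0,"az":-0.24,"grip":0.83},{"dx":0.62,"dy":0.19,"dz":0,"ax":0,"ay":0,"az":-0.24,"grip":0.83},{"dx":0.62,"dy":0.19,"dz":0,"ax":0,"ay":0,"az":-0.24,"grip":0.83},{"dx":0.62,"dy":0.19,"dz":0,"ax":0,"ay":0,"az":-0.24,"grip":0.83}]' 20; python3 go.py 0.53 0.01 0.23 1.88
```

```text
clock: 1.4
position: [0.4779, -0.1337, 0.2311]
ee_rot: [0.0, 0.729, 0.684, 0.002]
contact_force: [0.6, -1.2, 0.0]
width: 0.0782
gripper_force: 0.0
d [0.587 0.171 0.007] a [ 0.002 -0.001 -0.237] pos [ 0.4779 -0.1337  0.2311] F [ 0.6 -1.2  0. ] w 0.0782 t 1.4
```

```bash
python3 -m jog '[{"dx":0.59,"dy":0.17,"dz":0,"ax":0,"ay":0,"az":-0.237,"grip":0.83},{"dx":0.59,"dy":0.17,"dz":0,"ax":0,"ay":0,"az":-0.237,"grip":0.83},{"dx":0.59,"dy":0.17,"dz":0,"ax":0,"ay":0,"az":-0.237,"grip":0.83},{"dx":0.59,"dy":0.17,"dz":0,"ax":0,"ay":0,"az":-0.237,"grip":0.83},{"dx":0.59,"dy":0.17,"dz":0,"ax":0,"ay":0,"az":-0.237,"grip":0.83}]' 20; python3 -m jog '[{"dx":0,"dy":0,"dz":0,"ax":0,"ay":0,"az":0,"grip":0.83},{"dx":0,"dy":0,"dz":0,"ax":0,"ay":0,"az":0,"grip":0.83}]'; python3 go.py 0.53 0.01 0.23 1.88
cat >> h.py <<'E'
def wrist():
    from scipy.spatial.transform import Rotation as R
    s=manip.get_state();im=manip.get_image("wrist")
    T=np.eye(4);T[:3,:3]=R.from_quat(s["ee_rot"],scalar_first=True).as_matrix();T[:3,3]=s["position"]
    return im,T@im["T_tool_cam"]
E
python3 - <<'E'
from h import *
import pickle
im,T=wrist();pickle.dump((im,T),open("w1.pkl","wb"));save(im,"w1.png")
E
```

```text
clock: 1.82
position: [0.5279, 0.0103, 0.2309]
ee_rot: [-0.0, 0.59, 0.807, 0.001]
contact_force: [0.9, -0.9, 0.0]
width: 0.0776
gripper_force: 0.0
clock: 1.98
position: [0.5261, 0.0054, 0.231]
ee_rot: [-0.0, 0.592, 0.806, -0.001]
contact_force: [0.7, 1.0, -0.8]
width: 0.078
gripper_force: 0.0
d [0.013 0.02  0.004] a [-0.001  0.001 -0.004] pos [0.5261 0.0054 0.231 ] F [ 0.7  1.  -0.8] w 0.078 t 1.9833
```

View pics/w1.png

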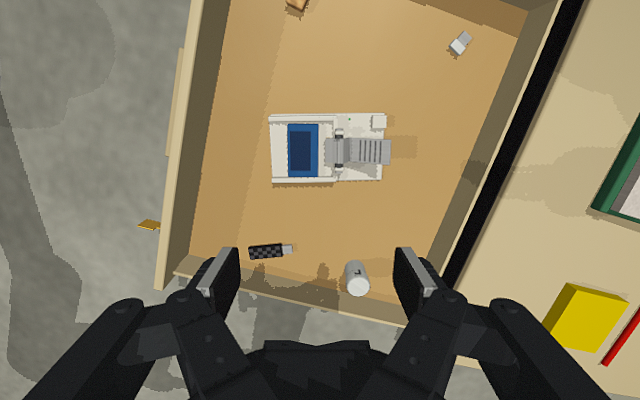

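The near view shows the drive at about (303,150) and the open end of the cradle near x=270. The tab spans x=345–390, and the fingertips are near (237,250) and (397,250).

```bash
python3 - <<'E'
from h import *
import pickle
im,T=pickle.load(open("w1.pkl","rb"));g=im["img"]
hsv=cv2.cvtColor(g,cv2.COLOR_RGB2HSV)
roi=np.zeros(hsv.shape[:2],np.uint8);roi[105:195,262:400]=255
b=cv2.inRange(hsv,(100,90,30),(130,255,255))&roi
c=max(cv2.findContours(b,0,2)[0],key=cv2.contourArea);r=cv2.minAreaRect(c)
P=np.array([onz(im,p,.032,T) for p in cv2.boxPoints(r)]);print("drive",r,P[:,:2].round(4).tolist(),P.mean(0).round(4))
for i in range(2): e=P[i+1]-P[i];print(np.linalg.norm(e).round(4),np.arctan2(e[1],e[0]).round(3))
cv2.imwrite("pics/w1c.png",cv2.resize(g[105:195,262:397,::-1],None,fx=5.5,fy=5.5,interpolation=cv2.INTER_CUBIC))
E
```

```text
drive ((302.5, 150.0), (52.0, 29.0), 90.0) [[0.4797, 0.0483], [0.511, 0.058], [0.529, 0.0004], [0.4961, -0.0099]] [0.504  0.0242 0.032 ]
0.0328 0.302
0.0604 -1.267
```

View pics/w1c.png

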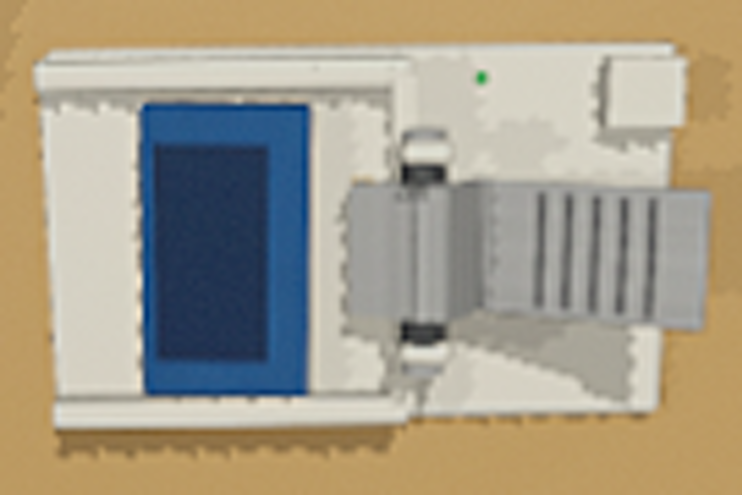

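```bash
python3 - <<'E'
from h import *
import pickle
im,T=pickle.load(open("w1.pkl","rb"))
q=lambda x,y,z:onz(im,(262+(x+.5)/5.5-.5,105+(y+.5)/5.5-.5),z,T)[:2]
A=q(37,78,.029);B=q(53,412,.029)
yaw=.308
for n,a,b in(("guide lower inner",q(60,398,.029),q(400,395,.029)),("guide upper inner",q(45,90,.029),q(385,87,.029)),("open end",B,A),("clip side up",q(490,183,.035),q(705,190,.055))):
    d=b-a;print(n,np.arctan2(d[1],d[0]).round(3),np.linalg.norm(d).round(4))
u=np.array([np.cos(yaw),np.sin(yaw)]);v=np.array([-u[1],u[0]])
mid=(q(60,398,.029)+q(400,395,.029)+q(45,90,.029)+q(385,87,.029))/4
e=(A+B)/2
stop1=q(392,100,.030);far=q(657,412,.015)
print("v mid",mid@v,"open u",e@u,"->stop",e@u+.074,"stop direct",stop1@u,"far->stop",far@u-.062,"port far ->stop",q(683,95,.023)@u-.062)
D=np.array([.504,.0242]);print("drive u",D@u,"v",D@v)
tip=q(706,260,.05);print("tab end",tip@u,tip@v, "tab base v",q(430,250,.042)@v)
E
```

```text
guide lower inner 0.312 0.0743
guide upper inner 0.31 0.0704
open end 1.876 0.0711
clip side up 0.326 0.0398
v mid -0.12869154425602258 open u 0.44915258532948776 ->stop 0.5231525853294877 stop direct 0.5225972816583216 far->stop 0.5226948691786122 port far ->stop 0.5224196020319367
drive u 0.48761896949406114 v -0.12972810254355024
tab end 0.5848593828215173 -0.1287298024941086 tab base v -0.12773865409347857
```

```bash
python3 go.py 0.518 0.0303 0.09 1.88
```

```text
d [0.106 0.    0.564] a [-0.001  0.    -0.004] pos [0.5259 0.0052 0.2311] F [-0.9 -0.7 -0.1] w 0.0782 t 2.0333
```

```bash
python3 -m jog '[{"dx":0.106,"dy":0,"dz":0.15,"ax":0,"ay":0,"az":-0.004,"grip":0.83},{"dx":0.106,"dy":0,"dz":0.3,"ax":0,"ay":0,"az":-0.004,"grip":0.83},{"dx":0.106,"dy":0,"dz":0.45,"ax":0,"ay":0,"az":-0.004,"grip":0.83},{"dx":0.106,"dy":0,"dz":0.56,"ax":0,"ay":0,"az":-0.004,"grip":0.83},{"dx":0.106,"dy":0,"dz":0.56,"ax":0,"ay":0,"az":-0.004,"grip":0.83}]'
python3 -m jog '[{"dx":0,"dy":0,"dz":0,"ax":0,"ay":0,"az":0,"grip":0.83},{"dx":0,"dy":0,"dz":0,"ax":0,"ay":0,"az":0,"grip":0.83},{"dx":0,"dy":0,"dz":0,"ax":0,"ay":0,"az":0,"grip":0.83}]';python3 go.py 0.518 0.0303 0.06 1.88
python3 - <<'E'
from h import *
import pickle
im,T=wrist();pickle.dump((im,T),open("w2.pkl","wb"));save(im,"w2.png")
E
```

```text
clock: 2.45
position: [0.5134, 0.0305, 0.0863]
ee_rot: [-0.005, 0.59, 0.807, -0.003]
contact_force: [-0.2, 0.2, 0.2]
width: 0.078
gripper_force: 0.0
clock: 2.7
position: [0.5204, 0.031, 0.0936]
ee_rot: [0.002, 0.59, 0.807, 0.001]
contact_force: [0.6, -0.6, 1.5]
width: 0.0779
gripper_force: 0.0
d [ 0.    -0.011  0.134] a [ 0.003  0.001 -0.   ] pos [0.5204 0.031  0.0936] F [ 0.6 -0.6  1.5] w 0.0779 t 2.7
```

View pics/w2.png

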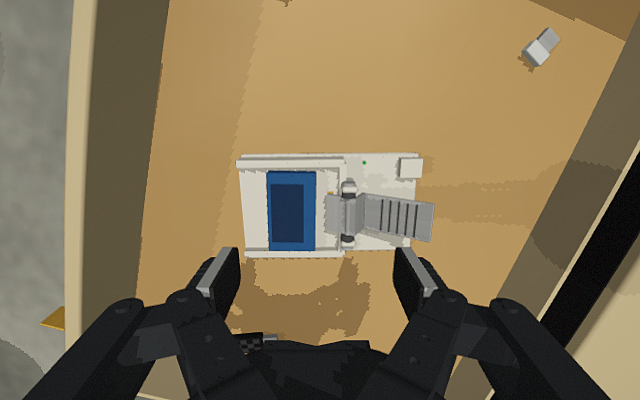

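The view is similar but closer: drive (267–316, 171–250), stop near x=345, tab ending at x=435. I'll refine the drive edges and the fingertip height.

```bash
python3 - <<'E'
from h import *
import pickle
im,T=pickle.load(open("w2.pkl","rb"))
hsv=cv2.cvtColor(im["img"],cv2.COLOR_RGB2HSV)
b=cv2.inRange(hsv,(100,90,30),(130,255,255));b[:165]=0;b[255:]=0;b[:,:255]=0;b[:,330:]=0
c=max(cv2.findContours(b,0,2)[0],key=cv2.contourArea)
x0,y0,w,h=cv2.boundingRect(c);print(x0,y0,w,h)
u=np.array([.9526,.3041]);v=np.array([-.3041,.9526])
f=lambda p,z:((onz(im,p,z,T)[:2]@u-.5227)*1e3,(onz(im,p,z,T)[:2]@v+.1287)*1e3)
print("rear",f((x0-.5,210),.032),"front",f((x0+w-.5,210),.032),"top",f((290,y0-.5),.032),"bot",f((290,y0+h-.5),.032))
print("open end",f((243.5,210),.022),"stop",f((344,175),.030),"guides",f((290,167.5),.029),f((290,249.5),.029))
for p,s in(((238.5,249),-1),((395,249),1)):
    o,d=ray(im,p,im["T_tool_cam"]); t=(s*.039-o[1])/d[1];print("tip",o+t*d)
E
```

```text
266 171 50 80
rear (np.float64(-54.104887698005754), np.float64(1.2743928965204265)) front (np.float64(-17.182064895610694), np.float64(1.197714966084673)) top (np.float64(-35.19071884087294), np.float64(30.97267534544014)) bot (np.float64(-36.94444307579242), np.float64(-32.06937150257888))
open end (np.float64(-72.98442419595213), np.float64(-2.3443578403867793)) stop (np.float64(3.344462096853129), np.float64(27.16671493069053)) guides (np.float64(-35.39046948557345), np.float64(32.5063527096873)) (np.float64(-37.20356837967059), np.float64(-32.77809360681991))
tip [ 0.00559597 -0.039      -0.00838057]
tip [ 0.0085796   0.039      -0.01423785]
```

```bash
python3 -m jog '[{"dx":0,"dy":-0.011,"dz":0.05,"ax":0,"ay":0,"az":0,"grip":0.83},{"dx":0,"dy":-0.011,"dz":0.1,"ax":0,"ay":0,"az":0,"grip":0.83},{"dx":0,"dy":-0.011,"dz":0.15,"ax":0,"ay":0,"az":0,"grip":0.83},{"dx":0,"dy":-0.011,"dz":0.18,"ax":0,"ay":0,"az":0,"grip":0.83},{"dx":0,"dy":-0.011,"dz":0.2,"ax":0,"ay":0,"az":0,"grip":0.83}]'
python3 -m jog '[{"dx":0,"dy":0,"dz":0,"ax":0,"ay":0,"az":0,"grip":0.83},{"dx":0,"dy":0,"dz":0,"ax":0,"ay":0,"az":0,"grip":0.83},{"dx":0,"dy":0,"dz":0,"ax":0,"ay":0,"az":0,"grip":0.83},{"dx":0,"dy":0,"dz":0,"ax":0,"ay":0,"az":0,"grip":0.83}]';python3 go.py 0.518 0.0303 0.035 1.88
```

```text
clock: 3.17
position: [0.5163, 0.0309, 0.0417]
ee_rot: [0.001, 0.589, 0.808, 0.0]
contact_force: [-0.1, 0.6, 0.5]
width: 0.0783
gripper_force: 0.0
clock: 3.5
position: [0.5164, 0.031, 0.042]
ee_rot: [0.001, 0.589, 0.808, 0.0]
contact_force: [-0.6, 0.1, 0.1]
width: 0.0782
gripper_force: 0.0
d [-0.005  0.005  0.028] a [0.001 0.    0.   ] pos [0.5164 0.031  0.042 ] F [-0.6  0.1  0.1] w 0.0782 t 3.5
```

```bash
python3 -m jog '[{"dx":-0.005,"dy":0,"dz":0.015,"ax":0,"ay":0,"az":0,"grip":0.83},{"dx":-0.005,"dy":0,"dz":0.03,"ax":0,"ay":0,"az":0,"grip":0.83},{"dx":-0.005,"dy":0,"dz":0.045,"ax":0,"ay":0,"az":0,"grip":0.83},{"dx":-0.005,"dy":0,"dz":0.06,"ax":0,"ay":0,"az":0,"grip":0.83},{"dx":-0.005,"dy":0,"dz":0.06,"ax":0,"ay":0,"az":0,"grip":0.83}]'
python3 -m jog '[{"dx":0,"dy":0,"dz":0,"ax":0,"ay":0,"az":0,"grip":0.83},{"dx":0,"dy":0,"dz":0,"ax":0,"ay":0,"az":0,"grip":0.83}]';python3 go.py 0.518 0.0303 0.014 1.88
python3 -m jog '[{"dx":0,"dy":0,"dz":0.01,"ax":0,"ay":0,"az":0,"grip":0.83},{"dx":0,"dy":0,"dz":0.016,"ax":0,"ay":0,"az":0,"grip":0.83},{"dx":0,"dy":0,"dz":0.016,"ax":0,"ay":0,"az":0,"grip":0.83}]'
```

```text
clock: 3.92
position: [0.5154, 0.0299, 0.0253]
ee_rot: [-0.001, 0.59, 0.808, -0.001]
contact_force: [0.3, -0.1, 0.7]
width: 0.0783
gripper_force: 0.0
clock: 4.08
position: [0.5162, 0.0298, 0.0262]
ee_rot: [-0.0, 0.589, 0.808, -0.0]
contact_force: [0.7, -0.8, -0.7]
width: 0.078
gripper_force: 0.0
d [-0.     0.008  0.049] a [-0.  0.  0.] pos [0.5162 0.0298 0.0262] F [ 0.7 -0.8 -0.7] w 0.078 t 4.0833
clock: 4.33
position: [0.5165, 0.0298, 0.0224]
ee_rot: [0.0, 0.589, 0.808, 0.0]
contact_force: [-0.3, -0.4, 3.8]
width: 0.0777
gripper_force: 1.7
```

```bash
python3 -m jog '[{"dx":0,"dy":0,"dz":0.012,"ax":0,"ay":0,"az":0,"grip":0.83},{"dx":0,"dy":0,"dz":0.024,"ax":0,"ay":0,"az":0,"grip":0.83},{"dx":0,"dy":0,"dz":0.024,"ax":0,"ay":0,"az":0,"grip":0.83},{"dx":0,"dy":0,"dz":0.024,"ax":0,"ay":0,"az":0,"grip":0.83}]'
python3 - <<'E'
from h import *
im,T=wrist();save(im,"w3.png")
g=im["img"][130:330,200:440,::-1];cv2.imwrite("pics/w3c.png",cv2.resize(g,None,fx=3,fy=3,interpolation=cv2.INTER_CUBIC))
E
```

```text
clock: 4.67
position: [0.5142, 0.029, 0.017]
ee_rot: [-0.001, 0.589, 0.808, -0.002]
contact_force: [-7.1, -3.5, 12.1]
width: 0.0781
gripper_force: 6.8
```

View pics/w3c.png

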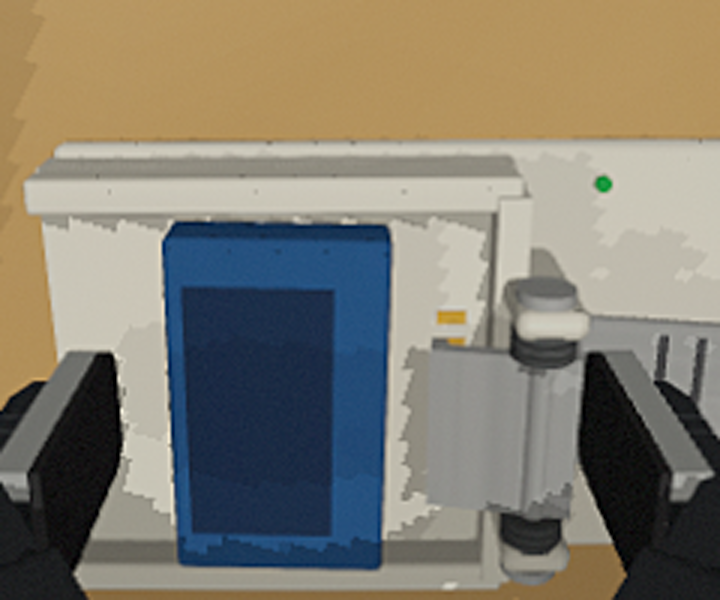

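The crop shows the drive still behind the clip. The front finger is just past the pin on the tab, and the rear finger is behind the drive. I'll read the steady forces before going on.

```bash
python3 -m jog '[{"dx":0,"dy":0,"dz":0,"ax":0,"ay":0,"az":0,"grip":0.83},{"dx":0,"dy":0,"dz":0,"ax":0,"ay":0,"az":0,"grip":0.83},{"dx":0,"dy":0,"dz":0,"ax":0,"ay":0,"az":0,"grip":0.83}]'
python3 - <<'E'
from h import *
s=manip.get_state();F=s["contact_force"];M=s["moment"];print(F,M,s["gripper_force"])
u=np.array([.9526,.3041,0]);y=np.array([-.3041,.9526,0])
print("Fu,Fz",F@u,F[2],"My",M@y)
im=manip.get_image("scene");save(im,"s3.png")
for n,d,z in(("nose",-.010,.036),("tabend",.06,.03),("pin",.006,.039),("tipouter",.032,.03),("tipinner",.018,.03),("rear",-.060,.03)):
    p=(.5227+d)*u-.1287*y;p[2]=z;print(n,proj(im,p).round(1))
g=im["img"][150:260,280:400,::-1];cv2.imwrite("pics/s3c.png",cv2.resize(g,None,fx=5,fy=5,interpolation=cv2.INTER_CUBIC))
E
```

```text
clock: 4.97
position: [0.5143, 0.0291, 0.0172]
ee_rot: [-0.001, 0.589, 0.808, -0.001]
contact_force: [-6.8, -3.3, 11.6]
width: 0.0782
gripper_force: 6.6
[-6.81305582 -3.27229688 11.57703258] [-0.45845244  0.53614035 -0.0165382 ] 6.617192253470421
Fu,Fz -7.485222456725487 11.577032581952357 My 0.6501426822261367
nose [326.1 198.9]
tabend [326.2 236. ]
pin [326.2 205.5]
tipouter [326.1 221.5]
tipinner [326.1 214.5]
rear [325.9 178.7]
```

View pics/s3c.png

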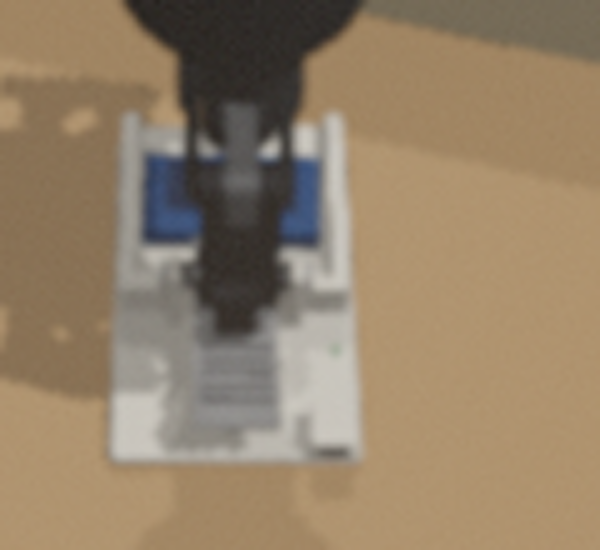

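The finger bears too near the pin. I'll lift, open a little more, shift about 8 mm forward and press again.

```bash
python3 -m jog '[{"dx":0,"dy":0,"dz":-0.05,"ax":0,"ay":0,"az":0,"grip":0.83},{"dx":0,"dy":0,"dz":-0.1,"ax":0,"ay":0,"az":0,"grip":0.92},{"dx":0,"dy":0.01,"dz":-0.12,"ax":0,"ay":0,"az":0,"grip":0.92},{"dx":0,"dy":0.02,"dz":-0.12,"ax":0,"ay":0,"az":0,"grip":0.92},{"dx":0,"dy":0.02,"dz":-0.12,"ax":0,"ay":0,"az":0,"grip":0.92}]'
python3 -m jog '[{"dx":0,"dy":0,"dz":0,"ax":0,"ay":0,"az":0,"grip":0.92},{"dx":0,"dy":0,"dz":0,"ax":0,"ay":0,"az":0,"grip":0.92},{"dx":0,"dy":0,"dz":0,"ax":0,"ay":0,"az":0,"grip":0.92}]';python3 go.py 0.5218 0.0315 0.025 1.88
```

```text
clock: 5.43
position: [0.5218, 0.0315, 0.0463]
ee_rot: [0.001, 0.589, 0.808, 0.0]
contact_force: [0.1, -0.1, 0.3]
width: 0.082
gripper_force: 0.0
clock: 5.68
position: [0.5203, 0.0314, 0.0455]
ee_rot: [-0.001, 0.589, 0.808, -0.0]
contact_force: [-0.5, 0.0, 0.1]
width: 0.0819
gripper_force: 0.0
d [-0.001  0.006  0.082] a [-0.001 -0.     0.001] pos [0.5203 0.0314 0.0455] F [-0.5  0.   0.1] w 0.0819 t 5.6833
```

```bash
python3 -m jog '[{"dx":0,"dy":0.006,"dz":0.02,"ax":0,"ay":0,"az":0,"grip":0.92},{"dx":0,"dy":0.006,"dz":0.04,"ax":0,"ay":0,"az":0,"grip":0.92},{"dx":0,"dy":0.006,"dz":0.06,"ax":0,"ay":0,"az":0,"grip":0.92},{"dx":0,"dy":0.006,"dz":0.08,"ax":0,"ay":0,"az":0,"grip":0.92},{"dx":0,"dy":0.006,"dz":0.08,"ax":0,"ay":0,"az":0,"grip":0.92}]'
python3 -m jog '[{"dx":0,"dy":0,"dz":0.01,"ax":0,"ay":0,"az":0,"grip":0.92},{"dx":0,"dy":0,"dz":0.02,"ax":0,"ay":0,"az":0,"grip":0.92},{"dx":0,"dy":0,"dz":0.02,"ax":0,"ay":0,"az":0,"grip":0.92}]'
python3 -m jog '[{"dx":0,"dy":0,"dz":0.01,"ax":0,"ay":0,"az":0,"grip":0.92},{"dx":0,"dy":0,"dz":0.02,"ax":0,"ay":0,"az":0,"grip":0.92},{"dx":0,"dy":0,"dz":0.02,"ax":0,"ay":0,"az":0,"grip":0.92}]'; python3 go.py 0.5218 0.0315 0.01 1.88
```

```text
clock: 6.1
position: [0.5219, 0.0318, 0.0252]
ee_rot: [-0.001, 0.59, 0.808, -0.0]
contact_force: [-1.0, -0.1, 2.2]
width: 0.082
gripper_force: 1.1
clock: 6.35
position: [0.5215, 0.0317, 0.021]
ee_rot: [-0.001, 0.589, 0.808, -0.001]
contact_force: [-3.9, -0.5, 4.1]
width: 0.0821
gripper_force: 2.5
clock: 6.6
position: [0.52, 0.0312, 0.0161]
ee_rot: [-0.001, 0.589, 0.808, -0.002]
contact_force: [-6.4, -2.9, 8.7]
width: 0.0821
gripper_force: 4.6
d [-0.001  0.007  0.024] a [-0.003 -0.     0.001] pos [0.52   0.0312 0.0161] F [-6.4 -2.9  8.7] w 0.0821 t 6.6
```

```bash
python3 -m jog '[{"dx":0,"dy":0.004,"dz":0.005,"ax":0,"ay":0,"az":0,"grip":0.92},{"dx":0,"dy":0.007,"dz":0.01,"ax":0,"ay":0,"az":0,"grip":0.92},{"dx":0,"dy":0.007,"dz":0.01,"ax":0,"ay":0,"az":0,"grip":0.92}]'
python3 - <<'E'
from h import *
im,T=wrist();save(im,"w4.png")
g=im["img"][130:330,200:440,::-1];cv2.imwrite("pics/w4c.png",cv2.resize(g,None,fx=3,fy=3,interpolation=cv2.INTER_CUBIC))
E
```

```text
clock: 6.85
position: [0.52, 0.0315, 0.0139]
ee_rot: [-0.003, 0.589, 0.808, -0.003]
contact_force: [-9.8, -4.4, 11.9]
width: 0.0823
gripper_force: 6.4
```

View pics/w4c.png

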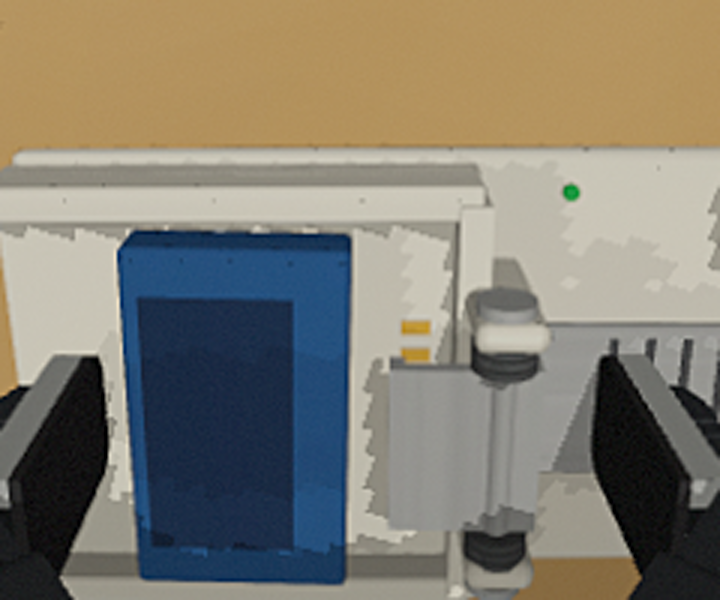

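The wrist view shows the tab level, the nose raised at (390–460, 365–530) and the rear finger just behind the drive. Next I'll push slowly while keeping the tab down.

```bash
python3 -m jog '[{"dx":0,"dy":0.006,"dz":0.003,"ax":0,"ay":0,"az":0,"grip":0.92},{"dx":0,"dy":0.012,"dz":0.004,"ax":0,"ay":0,"az":0,"grip":0.92},{"dx":0,"dy":0.018,"dz":0.004,"ax":0,"ay":0,"az":0,"grip":0.92},{"dx":0,"dy":0.024,"dz":0.004,"ax":0,"ay":0,"az":0,"grip":0.92},{"dx":0,"dy":0.03,"dz":0.004,"ax":0,"ay":0,"az":0,"grip":0.92}]'
python3 -m jog '[{"dx":0,"dy":0.006,"dz":0,"ax":0,"ay":0,"az":0,"grip":0.92},{"dx":0,"dy":0.012,"dz":0,"ax":0,"ay":0,"az":0,"grip":0.92},{"dx":0,"dy":0.018,"dz":0,"ax":0,"ay":0,"az":0,"grip":0.92},{"dx":0,"dy":0.02,"dz":0,"ax":0,"ay":0,"az":0,"grip":0.92},{"dx":0,"dy":0.02,"dz":0,"ax":0,"ay":0,"az":0,"grip":0.92}]'
python3 - <<'E'
from h import *
s=manip.get_state();p=s["position"];print((p[:2]@[.9526,.3041]-.5227)*1e3,(p[:2]@[-.3041,.9526]+.1287)*1e3)
im,T=wrist();save(im,"w5.png")
g=im["img"][130:330,200:440,::-1];cv2.imwrite("pics/w5c.png",cv2.resize(g,None,fx=3,fy=3,interpolation=cv2.INTER_CUBIC))
E
```

```text
clock: 7.32
position: [0.5283, 0.0343, 0.0131]
ee_rot: [-0.002, 0.589, 0.808, -0.002]
contact_force: [-7.1, -2.4, 8.2]
width: 0.0822
gripper_force: 4.2
clock: 7.73
position: [0.5342, 0.036, 0.013]
ee_rot: [-0.001, 0.589, 0.808, -0.001]
contact_force: [-4.7, -0.6, 7.1]
width: 0.0818
gripper_force: 3.1
-2.8382506041844113 0.5276720402339619
```

View pics/w5c.png

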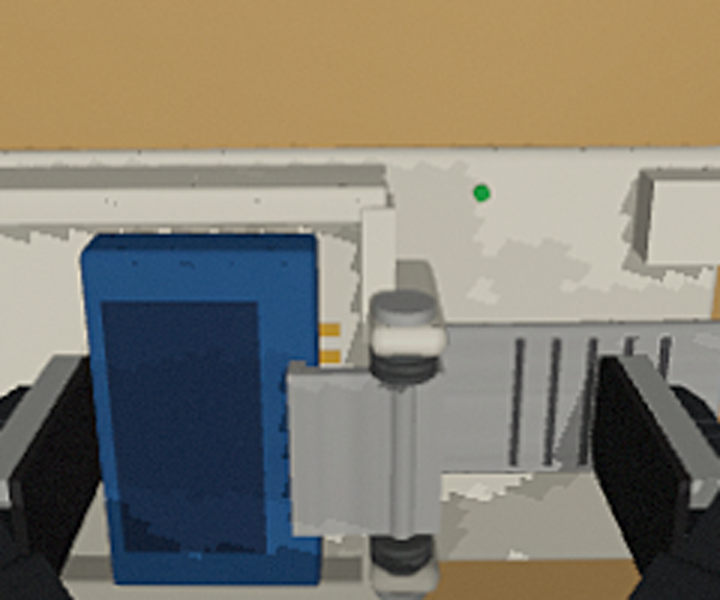

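The drive's front edge is under the raised nose, about 7 mm short of the stop. I'll keep pushing.

```bash
python3 -m jog '[{"dx":0,"dy":0.006,"dz":0,"ax":0,"ay":0,"az":0,"grip":0.92},{"dx":0,"dy":0.012,"dz":0,"ax":0,"ay":0,"az":0,"grip":0.92},{"dx":0,"dy":0.018,"dz":0,"ax":0,"ay":0,"az":0,"grip":0.92},{"dx":0,"dy":0.024,"dz":0,"ax":0,"ay":0,"az":0,"grip":0.92},{"dx":0,"dy":0.026,"dz":0,"ax":0,"ay":0,"az":0,"grip":0.92}]'
python3 -m jog '[{"dx":0,"dy":0.003,"dz":0,"ax":0,"ay":0,"az":0,"grip":0.92},{"dx":0,"dy":0.006,"dz":0,"ax":0,"ay":0,"az":0,"grip":0.92},{"dx":0,"dy":0.006,"dz":0,"ax":0,"ay":0,"az":0,"grip":0.92}]'
python3 -m jog '[{"dx":0,"dy":0.003,"dz":0,"ax":0,"ay":0,"az":0,"grip":0.92},{"dx":0,"dy":0.006,"dz":0,"ax":0,"ay":0,"az":0,"grip":0.92},{"dx":0,"dy":0.006,"dz":0,"ax":0,"ay":0,"az":0,"grip":0.92}]'
```

```text
clock: 8.2
position: [0.5409, 0.038, 0.0129]
ee_rot: [-0.001, 0.589, 0.808, -0.001]
contact_force: [-4.8, -1.2, 5.2]
width: 0.082
gripper_force: 3.1
clock: 8.45
position: [0.5409, 0.038, 0.0128]
ee_rot: [-0.002, 0.589, 0.808, -0.002]
contact_force: [-6.0, -3.9, 6.9]
width: 0.0821
gripper_force: 4.1
clock: 8.7
position: [0.5409, 0.038, 0.0127]
ee_rot: [-0.003, 0.589, 0.808, -0.003]
contact_force: [-8.9, -3.7, 9.4]
width: 0.0819
gripper_force: 5.2
```

```bash
python3 -m jog '[{"dx":0,"dy":0.006,"dz":0,"ax":0,"ay":0,"az":0,"grip":0.92},{"dx":0,"dy":0.012,"dz":0,"ax":0,"ay":0,"az":0,"grip":0.92},{"dx":0,"dy":0.012,"dz":0,"ax":0,"ay":0,"az":0,"grip":0.92}]'; python3 - <<'E'
from h import *
im,T=wrist();save(im,"w6.png")
g=im["img"][130:330,200:440,::-1];cv2.imwrite("pics/w6c.png",cv2.resize(g,None,fx=3,fy=3,interpolation=cv2.INTER_CUBIC))
E
```

```text
clock: 8.95
position: [0.5409, 0.0381, 0.0124]
ee_rot: [-0.005, 0.588, 0.809, -0.006]
contact_force: [-11.5, -7.3, 11.7]
width: 0.0821
gripper_force: 8.0
```

View pics/w6c.png

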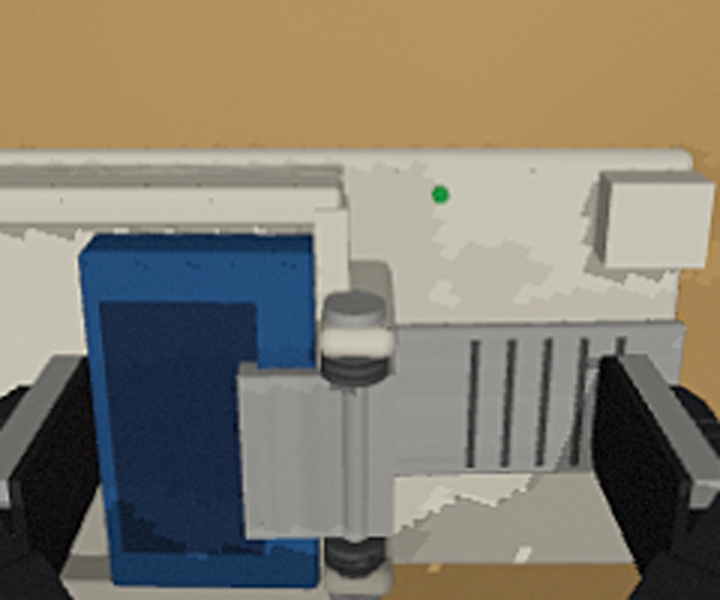

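The drive is home against the stop. I'll relieve the push, then raise the hand slowly so the tab comes up and the clip clamps the drive.

```bash
python3 -m jog '[{"dx":0,"dy":-0.008,"dz":0,"ax":0,"ay":0,"az":0,"grip":0.92},{"dx":0,"dy":-0.016,"dz":0,"ax":0,"ay":0,"az":0,"grip":0.92},{"dx":0,"dy":-0.024,"dz":0,"ax":0,"ay":0,"az":0,"grip":0.92},{"dx":0,"dy":-0.032,"dz":0,"ax":0,"ay":0,"az":0,"grip":0.92},{"dx":0,"dy":-0.032,"dz":0,"ax":0,"ay":0,"az":0,"grip":0.92}]'
python3 -m jog '[{"dx":0,"dy":0,"dz":-0.01,"ax":0,"ay":0,"az":0,"grip":0.92},{"dx":0,"dy":0,"dz":-0.02,"ax":0,"ay":0,"az":0,"grip":0.92},{"dx":0,"dy":0,"dz":-0.03,"ax":0,"ay":0,"az":0,"grip":0.92},{"dx":0,"dy":0,"dz":-0.04,"ax":0,"ay":0,"az":0,"grip":0.92},{"dx":0,"dy":0,"dz":-0.05,"ax":0,"ay":0,"az":0,"grip":0.92}]'
python3 -m jog '[{"dx":0,"dy":0,"dz":-0.015,"ax":0,"ay":0,"az":0,"grip":0.92},{"dx":0,"dy":0,"dz":-0.03,"ax":0,"ay":0,"az":0,"grip":0.92},{"dx":0,"dy":0,"dz":-0.06,"ax":0,"ay":0,"az":0,"grip":0.92},{"dx":0,"dy":0,"dz":-0.1,"ax":0,"ay":0,"az":0,"grip":0.92},{"dx":0,"dy":0,"dz":-0.15,"ax":0,"ay":0,"az":0,"grip":0.92}]'
```

```text
clock: 9.42
position: [0.5411, 0.0377, 0.0132]
ee_rot: [0.001, 0.59, 0.808, 0.001]
contact_force: [-0.5, 1.2, 2.9]
width: 0.0823
gripper_force: 1.7
clock: 9.83
position: [0.5404, 0.0375, 0.0255]
ee_rot: [0.0, 0.589, 0.808, -0.0]
contact_force: [0.9, -0.5, -0.4]
width: 0.082
gripper_force: 0.0
clock: 10.25
position: [0.5397, 0.0375, 0.0632]
ee_rot: [-0.001, 0.59, 0.808, -0.0]
contact_force: [-0.8, 0.5, 0.1]
width: 0.082
gripper_force: 0.0
```

```bash
python3 -m jog '[{"dx":0,"dy":0,"dz":-0.1,"ax":0,"ay":0,"az":0,"grip":0.92},{"dx":0,"dy":0,"dz":-0.2,"ax":0,"ay":0,"az":0,"grip":0.92},{"dx":0,"dy":0,"dz":-0.3,"ax":0,"ay":0,"az":0,"grip":0.92},{"dx":0,"dy":0,"dz":-0.3,"ax":0,"ay":0,"az":0,"grip":0.92},{"dx":0,"dy":0,"dz":-0.3,"ax":0,"ay":0,"az":0,"grip":0.92}]';python3 - <<'E'
from h import *
im,T=wrist();save(im,"w7.png")
g=im["img"][100:300,200:440,::-1];cv2.imwrite("pics/w7c.png",cv2.resize(g,None,fx=3.3,fy=3,interpolation=cv2.INTER_CUBIC))
E
```

```text
clock: 10.67
position: [0.5413, 0.0375, 0.14]
ee_rot: [0.002, 0.589, 0.808, 0.001]
contact_force: [-0.6, 0.2, -1.3]
width: 0.0821
gripper_force: 0.0
```

View pics/w7c.png

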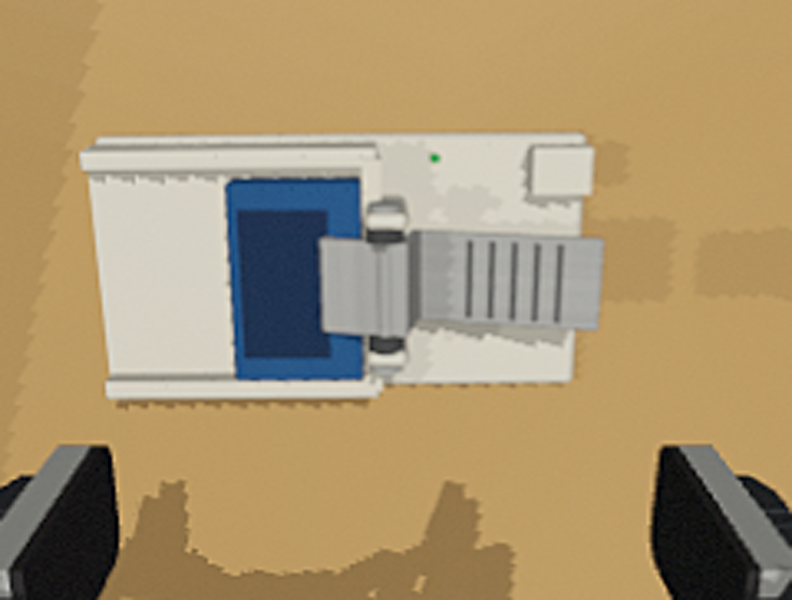

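The drive is against the stop (front edge at x≈362 in the crop), the nose rests on it, the tab has come up and the hand is clear.

```bash
python3 -m jog '[{"dx":0,"dy":0,"dz":-0.1,"ax":0,"ay":0,"az":0,"grip":0.92},{"dx":0,"dy":0,"dz":-0.1,"ax":0,"ay":0,"az":0,"grip":0.92},{"dx":0,"dy":0,"dz":-0.1,"ax":0,"ay":0,"az":0,"grip":0.92},{"dx":0,"dy":0,"dz":-0.1,"ax":0,"ay":0,"az":0,"grip":0.92}]'; python3 -c "
from rig import manip
print(manip.sign_off())"
```

```text
clock: 11.05
position: [0.5393, 0.0376, 0.1615]
ee_rot: [-0.001, 0.589, 0.808, -0.001]
contact_force: [-0.3, -0.8, 0.3]
width: 0.0824
gripper_force: 0.0
the job is handed in; nothing more can be done
None
```

The drive is fully home against the stop with the clip clamped on it and the hand clear; I handed the job in at about 11 s, after one early press that landed too near the pin and had to be redone.

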